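Tip the peg box flat and shut the tray

ROBOT

A 7-joint arm with a two-finger parallel gripper is mounted at the origin on the work surface. World frame = base frame: x ahead of the robot, y to its left, z up, the work surface at z = 0. Lengths are in m, angles in rad, forces in N, time in s.
With the tool pointing down it reaches from about 0.425 to 0.95 m from the base axis. Payload 4.7 kg.
Tool frame: the origin (TCP) lies at the very end of the fingers, on their centre line; the grasp point (between the pads) lies 19 mm behind it; z points along the fingers, y is the direction in which the jaws open and shut (so a half turn about z gives the same grasp; the last joint's range is limited). The gripper opens to 87 mm and grips with 3 to 60 N. Pads are 19 mm wide; open, the fingers measure 117 mm over their backs; the gripper's body (75 mm by 190 mm) begins 51 mm behind the grasp point.
Start: joints at [-1.307, 0.469, -0.049, 1.532, 0.024, 1.141, -0.082], TCP at [0.195, 0.646, 0.223] pointing down, gripper open.
Joint ranges: [-2.59, 2.59], [-0.33, 1.99], [-1.39, 1.29], [0.1, 2.45], [-1.04, 4.18], [0.21, 1.99], [-2.66, 2.66]. Speed limits (rad/s): [2.57, 2.57, 3.14, 3.14, 3.14, 3.14, 3.14].

INTERFACE

Orientations are given as a unit quaternion [w, x, y, z].
In Python, from rig import robot gives the robot as it stands.
- The arm moves only by the shell command python3 -m inch 'ROWS' [FORCE]. ROWS is JSON, a list of rows, each an object with "xyz": the shift along the tool's x, y, z in m, a list of three; "turn": the turn, a rotation vector about the tool's x, y, z in degrees, a list of three; "fingers": the closure in counts, from 0 (fully open) to 255 (shut). In form: [{"xyz": [x, y, z], "turn": [rx, ry, rz], "fingers": fingers}, ...]. A call has 1 to 12 rows; each row is the pose to reach, as a shift and turn from the pose commanded when the call began, along the tool's axes at that moment; what a row does not reach only later rows make up. A row lasts 1/10 s, in which the tool goes at most 50 mm and 8.59 degrees, less where a joint would pass 70% of its speed; a pose out of reach is approached as far as the arm can. A call with a gripper value outside its range is refused whole. The fingers move at their own pace and stop on an object; FORCE is the grip in N (left out, the last holds). Time passes only in rows, so rows that repeat a pose let the fingers close. It gives the time, the measured TCP pose, the force and the opening at its end, in the units of the state.
- robot.get_state(): the state, without advancing time (a new reading comes with each control period).
- robot.get_image(name): name is "scene" or "top" or "wrist"; returns a dict with "pixels" (480x640x3 uint8, red, green, blue), "fx", "fy", "cx", "cy" (pixels), "dist" ([k1, k2, p1, p2, k3] as OpenCV has them; the pictures are not rectified), "world_from_camera" (4x4, takes a point from camera to world coordinates); the wrist camera has in their place "T_tool_cam" (4x4, takes a point from camera to tool coordinates, whose origin is the TCP and whose axes are the flange's). Camera axes: x right, y down, z forward; pixel columns grow to the right and rows downward; lengths in m; the calibration is good to about 2 mm. A picture is of the moment at which its call begins: read the wrist's pose just before it. There is no depth.
- robot.close_job(): hands the job in, once; it reports no verdict.
The state is a dict: "time": time; "joints": joint angles; "joint_velocities": joint speeds; "tau": joint torques, N m; "position": TCP position; "ee_rot": TCP orientation; "wrist_force": force on the tool from outside, world axes, zero at the start; "moment": the same for the moment, N m; "grip_width": finger opening in m.
Only numpy, scipy, OpenCV 4.12 (cv2) and the standard library are available. Lean on these libraries where they do the work, as an engineer would, in place of code of your own. Each camera call takes 0.05 s, during which the arm holds its last target.

TASK

The pine peg box has been left standing on end in the open tray of the cedar table, so the tray cannot go in. Without picking it up, tip the box over sideways with a fingertip, right where it stands and towards the end of the tray that has room, so that it lies flat on the felt inside the tray; then push the tray fully home by its front. Leave the cup, glass, peg board and dominoes where they are.

Things in the scene. Friction and masses are not known exactly. Their poses are not given: they have to be found in the camera images.
- hutch: fixed raised cedar section of the table, a flat-topped case 232 deep, 470 wide, 71 high, with the pull-out tray under its top. Origin on the table, 10 mm in front of the middle of the case's front face; x into the case (away from the robot), y left along its front, z up. The space under its top is 55 high, so a box on end cannot go in
- tray (a joint): how far the tray is pulled out, m: 0 = fully home against its stop (the front board then stands 10 mm proud of the case), 0.185 = fully out; it slides along the case's x axis with light friction (a few newtons push it) and stays where it is left
- tray_in (a point): centre of the tray's grey felt floor, on its surface 12 mm above the table; axes as the case. Inside the walls the floor is 178 along x, 400 along y. Side and back walls, 8 thick, rise to 35 above the table; the front board, 14 thick, to 53, but only 36 in its 92 wide middle finger cut-out. Only the peg box is in the tray
- tray_front (a point): middle of the outer face of the tray's front board, below the cut-out, 24 mm above the table; this is where to push the tray in, along +x of the case
- peg_box: loose slide-lid pine box 50 x 33 x 150 mm, about 0.2 kg, standing on end on the felt, anywhere along the tray; only towards the farther tray end is there surely room to lie down. Origin at the centre of its foot; z up along the 150, y along the 33 (within 0.15 rad of the case's y), x along the 50. Pushed well up on a broad face it tips about its foot's edge along y without sliding
- peg_box_mid (a point): centre of the peg box, 75 mm along its z from the origin, axes as the box
- cup: white ceramic espresso cup with a handle, 62 across, 58 high, standing on the table in front of the tray, left or right of its middle; origin at its underside. Leave alone
- glass: empty drinking glass, 68 across, 115 high, standing on the table beside one end of the tray; origin at its underside. Leave alone
- peg_board: pine peg board, 240 x 85 x 20 with four small pegs to 44 high, lying on the table beside the other end of the tray; origin at its underside. Leave alone
- domino3: the top one of a stack of four black dominoes (each 48 x 24 x 8, stack 32 high) on the table in front of the tray, on the other side from the cup; origin at the tile's underside. Leave alone

How it is judged:
By the outcome, as a careful person would: the job done as asked, in the order asked, and still so for the second after the job is handed in, with the robot touching nothing.
It also fails if it takes over 43 s, if anything falls off the work surface, if the arm or the gripper's body presses on something with over 40 N, if the wrist force passes 120 N, or if a joint passes its speed limit or range.

## Working session

There is one attempt and no reset: what is moved stays moved. The work goes in short steps, Python scripts to look and compute and a shell command to move; the robot and the scene stay as the last step left them, time stands still between calls to the robot, and variables do not carry over. Pictures are saved under pics/ and viewed, and the job is handed in when it is done.

```bash
mkdir -p pics; ls
python3 - <<'E'
from rig import robot
import cv2,json,pickle
s=robot.get_state();print(s)
for n in("scene","top"):
    im=robot.get_image(n);cv2.imwrite(f"pics/{n}0.png",im["pixels"][:,:,::-1]);pickle.dump(im,open(f"{n}0.pkl","wb"))
    print(n,im["fx"],im["cx"],im["dist"],im["world_from_camera"])
E
```

```text
pics
{'time': 0.0, 'joints': array([-1.30688601,  0.46944081, -0.04862184,  1.53372428,  0.02414191,
        1.14098167, -0.08228432]), 'joint_velocities': array([ 0.00058978, -0.0001931 ,  0.00108932, -0.00060908,  0.00139427,
        0.00017606, -0.00019897]), 'tau': array([ 1.14510724e-03, -5.07971513e+01, -8.02518963e-02, -2.36151248e+01,
       -6.13252376e-02,  3.80937383e-02,  1.86510088e-04]), 'position': array([0.19464469, 0.64568763, 0.22148711]), 'ee_rot': array([-9.44643927e-05,  1.45838367e-01,  9.89307942e-01, -9.78841936e-04]), 'wrist_force': array([ 0.630963  , -0.42472306, -1.00031093]), 'moment': array([ 0.03180278,  0.07252282, -0.00951719]), 'grip_width': 0.08693386936901677}
scene 451.24178538662255 316.56175642357044 [-0.11479399  0.          0.          0.          0.        ] [[-0.57835716  0.47297705 -0.66467714  1.12834651]
 [ 0.81555102  0.35468303 -0.45724882  0.40171989]
 [ 0.0194815  -0.80653125 -0.59087039  0.58398683]
 [ 0.          0.          0.          1.        ]]
top 432.98342224542967 322.068535034858 [-0.07780059  0.          0.          0.          0.        ] [[ 0.01399566 -0.99577959  0.09070348  0.48687064]
 [-0.99982934 -0.01503091 -0.01074048  0.01321706]
 [ 0.01205851 -0.09053768 -0.99582002  0.93085863]
 [ 0.          0.          0.          1.        ]]
```

View pics/scene0.png

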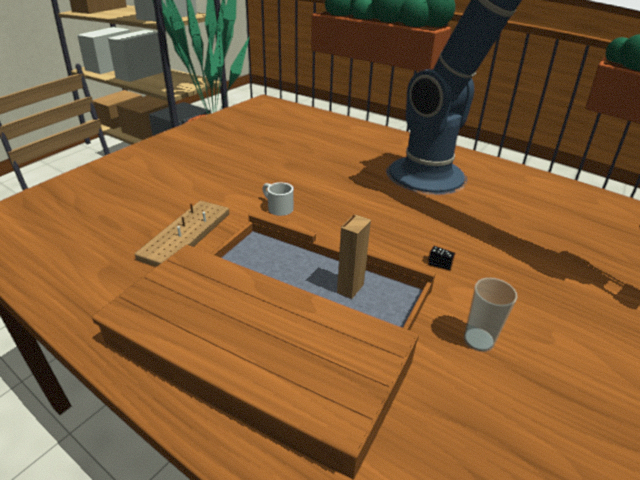

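View pics/top0.png

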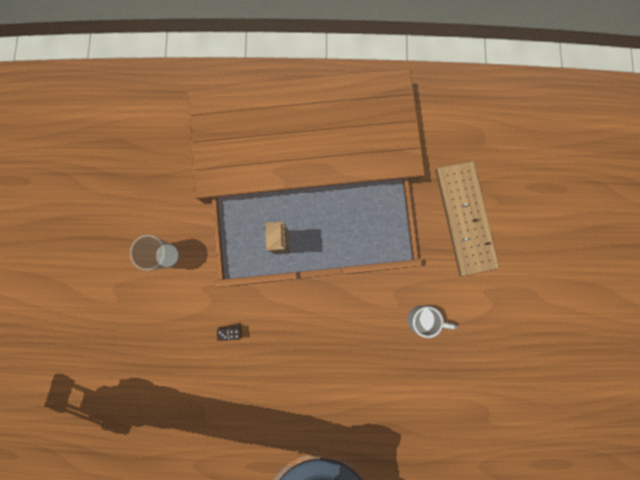

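The box stands left of the tray's middle (top view about (276,237)), so the room is to the right (-y). Next I'll enlarge the pictures to measure.

Run:
```python
import cv2,pickle
im=pickle.load(open("top0.pkl","rb"))["pixels"][:,:,::-1]
cv2.imwrite("pics/top0z.png",cv2.resize(im[165:305,190:450],None,fx=3,fy=3,interpolation=cv2.INTER_CUBIC))
im=pickle.load(open("scene0.pkl","rb"))["pixels"][:,:,::-1]
cv2.imwrite("pics/scene0z.png",cv2.resize(im[200:350,210:450],None,fx=3,fy=3,interpolation=cv2.INTER_CUBIC))
```

```text
(no output)
```

View pics/top0z.png

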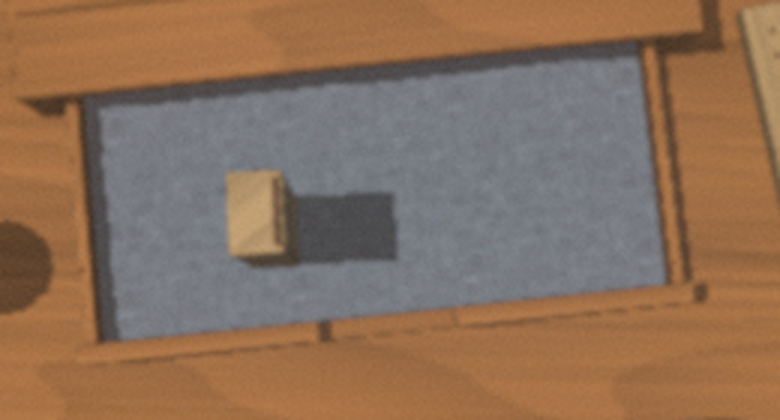

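View pics/scene0z.png

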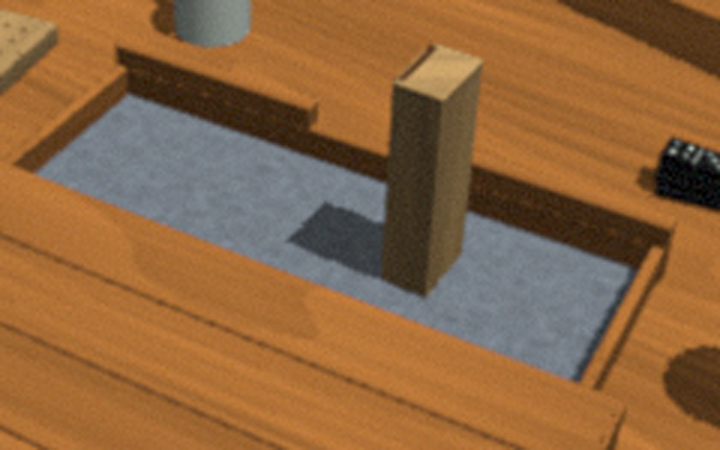

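```bash
cat > h.py <<'E'
import numpy as np,cv2
def ray(im,uv,z):
    K=np.array([[im["fx"],0,im["cx"]],[0,im["fy"],im["cy"]],[0,0,1]])
    p=cv2.undistortPoints(np.array([[uv]],float),K,np.array(im["dist"])).ravel()
    T=np.array(im["world_from_camera"]);d=T[:3,:3]@[p[0],p[1],1];o=T[:3,3]
    return np.round(o+d*(z-o[2])/d[2],4)
E
python3 - <<'E'
from h import *;import pickle
t=pickle.load(open("top0.pkl","rb"));s=pickle.load(open("scene0.pkl","rb"))
T=lambda u,v,z:print("top",u,v,z,ray(t,(190+u/3,165+v/3),z))
S=lambda u,v,z:print("scn",u,v,z,ray(s,(210+u/3,200+v/3),z))
print("case");T(20,98,.071);T(702,33,.071)
print("tray board corners");T(82,360,.053);T(695,300,.053);T(325,332,.045);T(457,320,.045);T(390,330,.036)
print("felt corners");T(666,285,.012);T(640,45,.012); 
print("walls top inner L");T(93,330,.035);T(80,105,.035);T(650,50,.035);T(676,285,.035)
print("box top")
for p in((228,172),(282,172),(288,250),(232,257)):T(*p,.162)
for p in((436,45),(482,62),(443,100),(393,83)):S(*p,.162)
print("box foot")
for p in((425,295),(383,278),(462,255)):S(*p,.012)
im=t
for n,u,v,z in(("glass",157,254,.06),("domino",230,332,.032),("cup",427,321,.05)):print(n,ray(t,(u,v),z))
E
```

```text
case
top 20 98 0.071 [0.6424 0.2582 0.071 ]
top 702 33 0.071 [ 0.6945 -0.2021  0.071 ]
tray board corners
top 82 360 0.053 [0.4675 0.2141 0.053 ]
top 695 300 0.053 [ 0.5139 -0.2001  0.053 ]
top 325 332 0.045 [0.489 0.051 0.045]
top 457 320 0.045 [ 0.4984 -0.0387  0.045 ]
top 390 330 0.036 [0.491  0.0067 0.036 ]
felt corners
top 666 285 0.012 [ 0.5255 -0.1893  0.012 ]
top 640 45 0.012 [ 0.6989 -0.1714  0.012 ]
walls top inner L
top 93 330 0.035 [0.4878 0.2112 0.035 ]
top 80 105 0.035 [0.6445 0.2259 0.035 ]
top 650 50 0.035 [ 0.6901 -0.1738  0.035 ]
top 676 285 0.035 [ 0.5247 -0.1912  0.035 ]
box top
top 228 172 0.162 [0.5829 0.1056 0.162 ]
top 282 172 0.162 [0.5833 0.0734 0.162 ]
top 288 250 0.162 [0.5368 0.0688 0.162 ]
top 232 257 0.162 [0.5322 0.1019 0.162 ]
scn 436 45 0.162 [0.5393 0.0773 0.162 ]
scn 482 62 0.162 [0.5388 0.108  0.162 ]
scn 443 100 0.162 [0.5854 0.1099 0.162 ]
scn 393 83 0.162 [0.5879 0.0788 0.162 ]
box foot
scn 425 295 0.012 [0.5814 0.1074 0.012 ]
scn 383 278 0.012 [0.5838 0.0779 0.012 ]
scn 462 255 0.012 [0.5352 0.1068 0.012 ]
glass [0.5278 0.338  0.06  ]
domino [0.3713 0.1899 0.032 ]
cup [ 0.4005 -0.2115  0.05  ]
```

Case yaw is about 0.113. Box centre is about (0.561, 0.091) with yaw about 0.05, and its +y face is at y≈0.107. I'll work out the approach in tool axes.

```bash
cat >> h.py <<'E'
from scipy.spatial.transform import Rotation as R
def rel(target,yaw=None):
    from rig import robot
    s=robot.get_state();q=s["ee_rot"];r=R.from_quat(q,scalar_first=True)
    print("pos",s["position"],"F",s["wrist_force"],"t",s["time"],"w",s["grip_width"])
    print("shift",np.round(r.inv().apply(np.array(target)-s["position"]),4))
    if yaw is not None:
        # desired: tool z down, tool y along world angle yaw+90deg
        y=np.array([-np.sin(yaw),np.cos(yaw),0]);z=np.array([0,0,-1.]);x=np.cross(y,z)
        print("turn",np.round(np.degrees((r.inv()*R.from_matrix(np.c_[x,y,z])).as_rotvec()),2))
E
python3 -c "
from h import *
rel([.559,.150,.222],.05)"
```

```text
pos [0.19463938 0.64576486 0.22161528] F [ 0.55227096 -0.04370399 -0.01480989] t 0.1 w 0.08706468750767458
shift [-4.919e-01 -3.695e-01  3.000e-04]
turn [-1.000e-01 -1.000e-02 -1.964e+01]
```

```bash
python3 -m inch '[{"xyz":[-0.041,-0.031,0],"turn":[0,0,-1.6],"fingers":255},{"xyz":[-0.082,-0.062,0],"turn":[0,0,-3.3],"fingers":255},{"xyz":[-0.123,-0.093,0],"turn":[0,0,-4.9],"fingers":255},{"xyz":[-0.164,-0.123,0],"turn":[0,0,-6.5],"fingers":255},{"xyz":[-0.205,-0.154,0],"turn":[0,0,-8.2],"fingers":255},{"xyz":[-0.246,-0.185,0],"turn":[0,0,-9.8],"fingers":255},{"xyz":[-0.287,-0.216,0],"turn":[0,0,-11.5],"fingers":255},{"xyz":[-0.328,-0.246,0],"turn":[0,0,-13.1],"fingers":255},{"xyz":[-0.369,-0.277,0],"turn":[0,0,-14.7],"fingers":255},{"xyz":[-0.410,-0.308,0],"turn":[0,0,-16.4],"fingers":255},{"xyz":[-0.451,-0.339,0],"turn":[0,0,-18],"fingers":255},{"xyz":[-0.480,-0.360,0],"turn":[0,0,-19.6],"fingers":255}]' 10
python3 -c "
from h import *
rel([.559,.150,.135],.05)"
```

```text
time: 1.3
position: [0.551, 0.1612, 0.2223]
ee_rot: [-0.0, -0.025, 1.0, 0.0]
wrist_force: [-0.1, 1.9, -0.2]
grip_width: 0.0032
pos [0.5510295  0.16121572 0.22233258] F [-0.11490496  1.85755833 -0.20706343] t 1.3 w 0.0031612137502563874
shift [-0.0074 -0.0116  0.0873]
turn [ 0.01 -0.03  0.03]
```

```bash
python3 -m inch '[{"xyz":[-0.007,-0.008,0.03],"turn":[0,0,0],"fingers":255},{"xyz":[-0.007,-0.010,0.06],"turn":[0,0,0],"fingers":255},{"xyz":[-0.007,-0.010,0.085],"turn":[0,0,0],"fingers":255},{"xyz":[-0.007,-0.010,0.085],"turn":[0,0,0],"fingers":255},{"xyz":[-0.007,-0.010,0.085],"turn":[0,0,0],"fingers":255}]'
python3 - <<'E'
from h import *
from rig import robot
im=robot.get_image("scene");cv2.imwrite("pics/s1.png",im["pixels"][:,:,::-1])
rel([.559,.150,.135],.05)
E
```

```text
time: 1.8
position: [0.5579, 0.1535, 0.1376]
ee_rot: [-0.0, -0.025, 1.0, -0.0]
wrist_force: [0.9, -0.1, 1.0]
grip_width: 0.0006
pos [0.55862524 0.15384753 0.13856413] F [ 0.34096711 -0.25202526  0.66059456] t 1.85 w 0.00017415468925708802
shift [-0.0002 -0.0039  0.0036]
turn [ 0.03  0.09 -0.02]
```

View pics/s1.png

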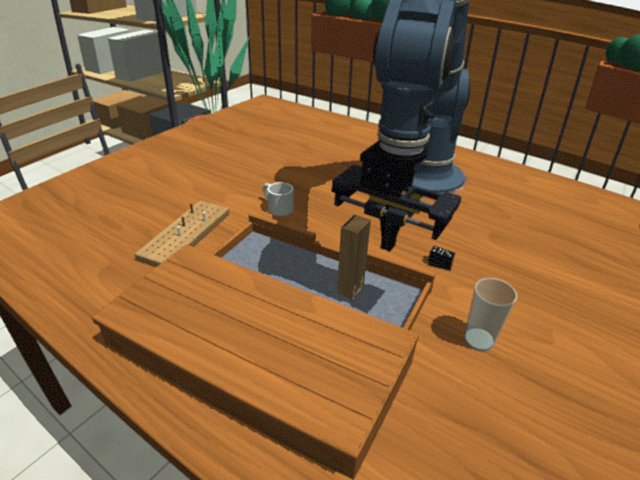

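The fingertip (388,247) is beside the upper part of the box on its +y side, and everything is clear. Now a slow push.

```bash
python3 -m inch '[{"xyz":[0,-0.010,0],"turn":[0,0,0],"fingers":255},{"xyz":[0,-0.020,0],"turn":[0,0,0],"fingers":255},{"xyz":[0,-0.025,0],"turn":[0,0,0],"fingers":255},{"xyz":[0,-0.029,0],"turn":[0,0,0],"fingers":255},{"xyz":[0,-0.033,0],"turn":[0,0,0],"fingers":255},{"xyz":[0,-0.037,0],"turn":[0,0,0],"fingers":255},{"xyz":[0,-0.041,0],"turn":[0,0,0],"fingers":255},{"xyz":[0,-0.045,0],"turn":[0,0,0],"fingers":255},{"xyz":[0,-0.048,0],"turn":[0,0,0],"fingers":255},{"xyz":[0,-0.048,0],"turn":[0,0,0],"fingers":255}]'
python3 - <<'E'
from h import *
from rig import robot
im=robot.get_image("scene");cv2.imwrite("pics/s2.png",cv2.resize(im["pixels"][150:350,200:460,::-1],None,fx=3,fy=3))
rel([.559,.150,.135],.05)
E
```

```text
time: 2.85
position: [0.5603, 0.1049, 0.1375]
ee_rot: [-0.0, -0.024, 1.0, -0.0]
wrist_force: [0.3, 1.2, 0.2]
grip_width: 0.0005
pos [0.56027799 0.105305   0.13745571] F [ 0.00824302  0.16397399 -0.03605461] t 2.9 w 3.149746772321136e-05
shift [-0.0009  0.0447  0.0025]
turn [ 0.   -0.01 -0.06]
```

View pics/s2.png

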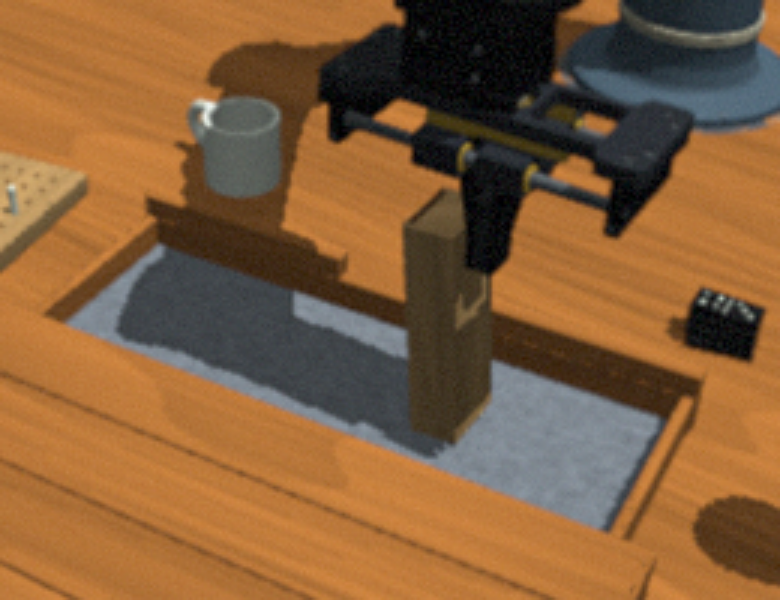

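The fingertip (484,270) touches high on the face and the box is just starting to lean. I'll keep going.

```bash
python3 -m inch '[{"xyz":[0,-0.004,0],"turn":[0,0,0],"fingers":255},{"xyz":[0,-0.008,0],"turn":[0,0,0],"fingers":255},{"xyz":[0,-0.012,0],"turn":[0,0,0],"fingers":255},{"xyz":[0,-0.016,0],"turn":[0,0,0],"fingers":255},{"xyz":[0,-0.020,0],"turn":[0,0,0],"fingers":255},{"xyz":[0,-0.024,0],"turn":[0,0,0],"fingers":255},{"xyz":[0,-0.024,0],"turn":[0,0,0],"fingers":255}]'
python3 - <<'E'
from h import *
from rig import robot
im=robot.get_image("scene");cv2.imwrite("pics/s3.png",cv2.resize(im["pixels"][150:350,200:460,::-1],None,fx=3,fy=3))
rel([.559,.150,.135],.05)
E
```

```text
time: 3.6
position: [0.5615, 0.0806, 0.1376]
ee_rot: [0.0, -0.024, 1.0, -0.0]
wrist_force: [0.4, -0.4, 0.5]
grip_width: 0.0003
pos [0.56153536 0.08114055 0.13753526] F [ 0.41440984 -0.25548717  0.03051674] t 3.65 w 0.000517392534447391
shift [-0.0008  0.0689  0.0025]
turn [ 0.    0.   -0.08]
```

View pics/s3.png

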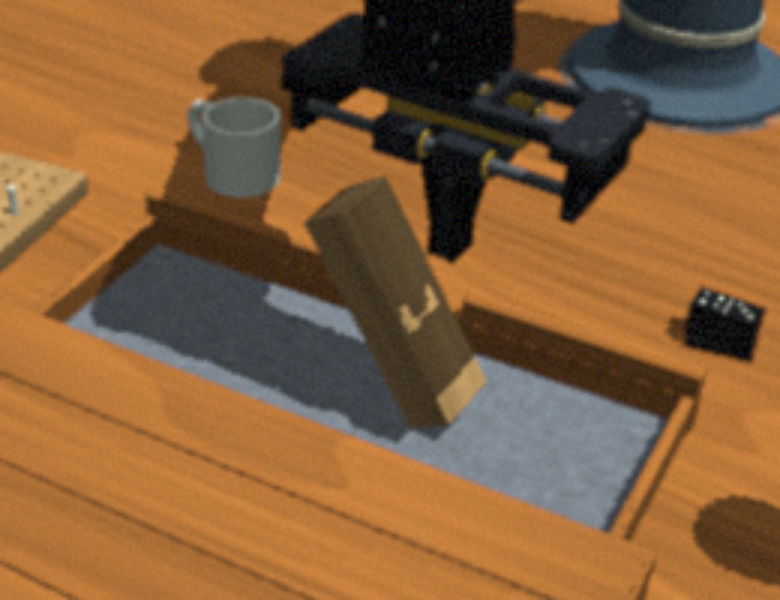

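The box has left the finger and is falling towards -y. I'll raise the tool clear while it settles, then look.

```bash
python3 -m inch '[{"xyz":[0,-0.024,0],"turn":[0,0,0],"fingers":255},{"xyz":[0,-0.004,-0.02],"turn":[0,0,0],"fingers":255},{"xyz":[0,0,-0.04],"turn":[0,0,0],"fingers":255},{"xyz":[0,0,-0.06],"turn":[0,0,0],"fingers":255},{"xyz":[0,0,-0.06],"turn":[0,0,0],"fingers":255}]'
python3 - <<'E'
from h import *
from rig import robot
im=robot.get_image("scene");cv2.imwrite("pics/s4.png",cv2.resize(im["pixels"][150:350,200:460,::-1],None,fx=3,fy=3))
im=robot.get_image("top");cv2.imwrite("pics/t4.png",im["pixels"][:,:,::-1])
rel([.44,.0,.198],.113)
E
```

```text
time: 4.15
position: [0.5633, 0.0824, 0.2003]
ee_rot: [0.003, -0.025, 1.0, 0.001]
wrist_force: [0.0, 0.2, 0.3]
grip_width: 0.0003
pos [0.56139868 0.08166209 0.1974379 ] F [-0.17761225 -0.42811385 -0.04008521] t 4.25 w 0.0006186190714737233
shift [ 0.1253 -0.0756 -0.0006]
turn [ 0.01  0.02 -3.64]
```

View pics/s4.png

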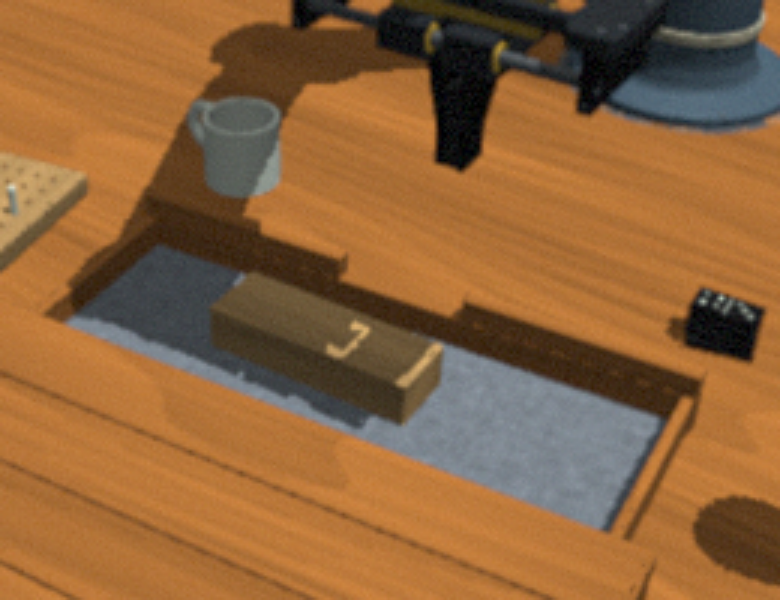

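View pics/t4.png

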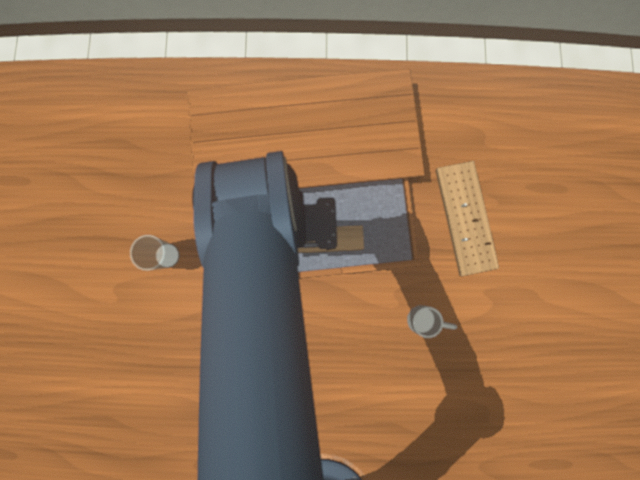

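The box lies flat on the felt, inside the walls: its top face spans (215,300)–(440,350) in the zoomed picture. Nothing else has moved. Next I move in front of the cut-out.

```bash
python3 -m inch '[{"xyz":[0.040,-0.025,0],"turn":[0,0,-1.2],"fingers":255},{"xyz":[0.080,-0.050,0],"turn":[0,0,-2.4],"fingers":255},{"xyz":[0.115,-0.070,0],"turn":[0,0,-3.6],"fingers":255},{"xyz":[0.125,-0.076,0],"turn":[0,0,-3.6],"fingers":255},{"xyz":[0.125,-0.076,0.04],"turn":[0,0,-3.6],"fingers":255},{"xyz":[0.125,-0.076,0.08],"turn":[0,0,-3.6],"fingers":255},{"xyz":[0.125,-0.076,0.12],"turn":[0,0,-3.6],"fingers":255},{"xyz":[0.125,-0.076,0.15],"turn":[0,0,-3.6],"fingers":255},{"xyz":[0.125,-0.076,0.15],"turn":[0,0,-3.6],"fingers":255}]'
python3 - <<'E'
from h import *
from rig import robot
im=robot.get_image("scene");cv2.imwrite("pics/s5.png",cv2.resize(im["pixels"][100:350,200:460,::-1],None,fx=2.4,fy=2.4))
rel([.438,-0.002,.025],.113)
E
```

```text
time: 5.15
position: [0.437, -0.0005, 0.0438]
ee_rot: [-0.005, -0.056, 0.998, -0.0]
wrist_force: [-1.2, -0.7, -0.6]
grip_width: 0.0003
pos [ 0.4388316  -0.00051373  0.04577659] F [0.93396969 0.34993857 0.56764082] t 5.2 w 0.00016421294030314227
shift [ 0.0009 -0.0014  0.0208]
turn [-0.   -0.31 -0.05]
```

View pics/s5.png

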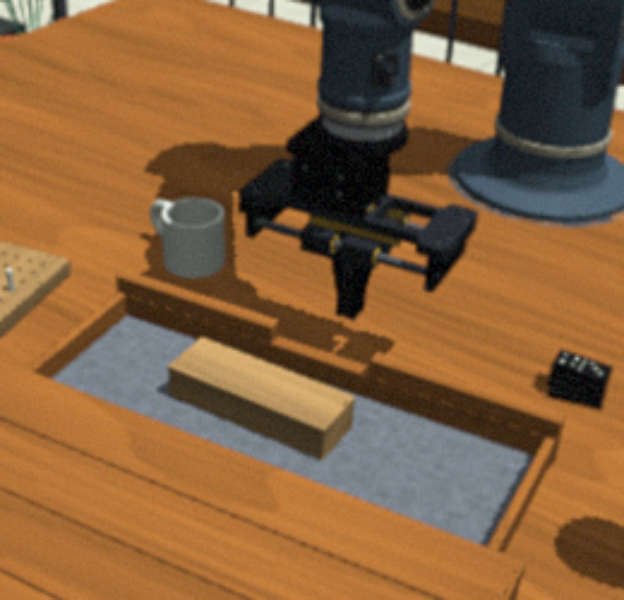

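```bash
python3 -m inch '[{"xyz":[0,0,0.012],"turn":[0,0,0],"fingers":255},{"xyz":[0,0,0.021],"turn":[0,0,0],"fingers":255},{"xyz":[0,0,0.021],"turn":[0,0,0],"fingers":255},{"xyz":[-0.015,0,0.021],"turn":[0,0,0],"fingers":255},{"xyz":[-0.030,0,0.021],"turn":[0,0,0],"fingers":255},{"xyz":[-0.040,0,0.021],"turn":[0,0,0],"fingers":255},{"xyz":[-0.050,0,0.021],"turn":[0,0,0],"fingers":255},{"xyz":[-0.060,0,0.021],"turn":[0,0,0],"fingers":255},{"xyz":[-0.070,0,0.021],"turn":[0,0,0],"fingers":255},{"xyz":[-0.080,0,0.021],"turn":[0,0,0],"fingers":255}]'
python3 - <<'E'
from h import *
from rig import robot
im=robot.get_image("scene");cv2.imwrite("pics/s6.png",cv2.resize(im["pixels"][100:350,200:460,::-1],None,fx=2.4,fy=2.4))
rel([.648,.026,.025],.113)
E
```

```text
time: 6.2
position: [0.5204, 0.0086, 0.0265]
ee_rot: [-0.0, -0.056, 0.998, 0.0]
wrist_force: [-1.0, 0.0, 0.9]
grip_width: 0.0
pos [0.52293076 0.00890053 0.02677712] F [ 1.48784774  0.40138101 -0.01895674] t 6.25 w 0.0007686886174585254
shift [-0.1262  0.003   0.0022]
turn [-0.01  0.19 -0.03]
```

View pics/s6.png

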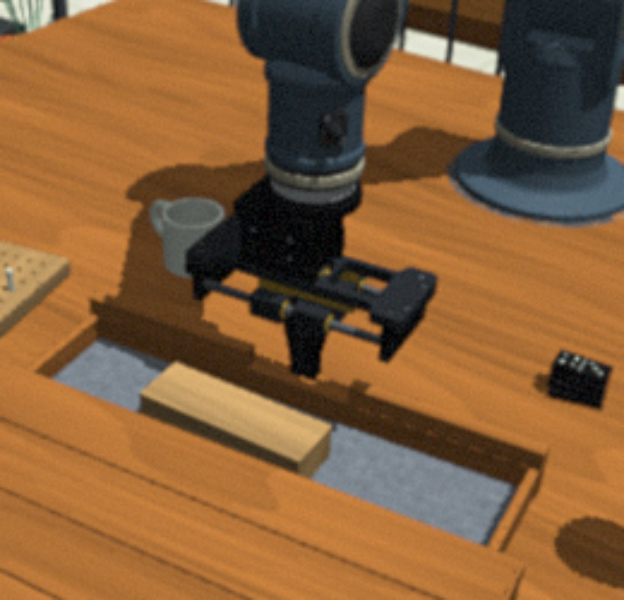

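The finger (305,370) is behind the cut-out, the tray slides, and the box rides along flat. I'll keep pushing.

```bash
python3 -m inch '[{"xyz":[-0.010,0,0],"turn":[0,0,0],"fingers":255},{"xyz":[-0.020,0,0],"turn":[0,0,0],"fingers":255},{"xyz":[-0.030,0,0],"turn":[0,0,0],"fingers":255},{"xyz":[-0.040,0,0],"turn":[0,0,0],"fingers":255},{"xyz":[-0.050,0,0],"turn":[0,0,0],"fingers":255},{"xyz":[-0.060,0,0],"turn":[0,0,0],"fingers":255},{"xyz":[-0.070,0,0],"turn":[0,0,0],"fingers":255},{"xyz":[-0.080,0,0],"turn":[0,0,0],"fingers":255},{"xyz":[-0.090,0,0],"turn":[0,0,0],"fingers":255},{"xyz":[-0.098,0,0],"turn":[0,0,0],"fingers":255},{"xyz":[-0.104,0,0],"turn":[0,0,0],"fingers":255},{"xyz":[-0.110,0,0],"turn":[0,0,0],"fingers":255}]'
python3 - <<'E'
from h import *
from rig import robot
im=robot.get_image("scene");cv2.imwrite("pics/s7.png",cv2.resize(im["pixels"][100:350,200:460,::-1],None,fx=2.4,fy=2.4))
rel([.648,.026,.025],.113)
E
```

```text
time: 7.45
position: [0.6297, 0.0209, 0.0266]
ee_rot: [0.0, -0.056, 0.998, 0.0]
wrist_force: [-1.5, 0.9, 0.0]
grip_width: 0.0005
pos [0.63118145 0.02094476 0.02685915] F [1.56908276 0.72506721 0.66957952] t 7.5 w 0.0002501410761019697
shift [-0.0173  0.0031  0.0019]
turn [-0.01  0.15 -0.04]
```

View pics/s7.png

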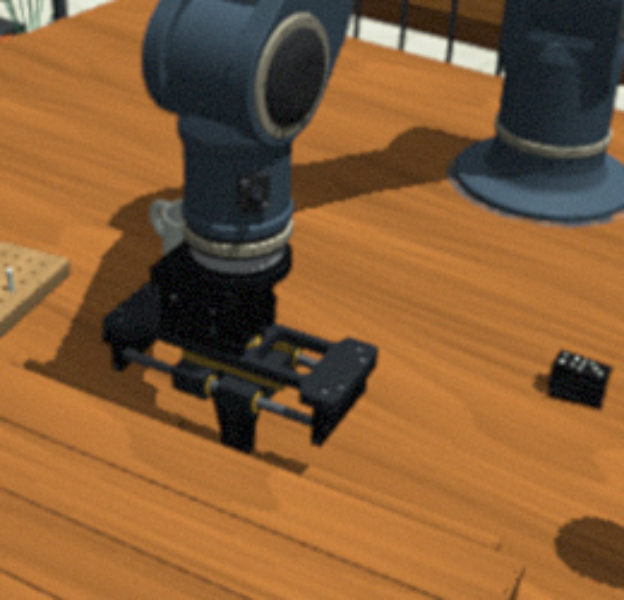

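```bash
python3 -m inch '[{"xyz":[-0.003,0,0],"turn":[0,0,0],"fingers":255},{"xyz":[-0.006,0,0],"turn":[0,0,0],"fingers":255},{"xyz":[-0.009,0,0],"turn":[0,0,0],"fingers":255},{"xyz":[-0.012,0,0],"turn":[0,0,0],"fingers":255},{"xyz":[-0.012,0,0],"turn":[0,0,0],"fingers":255}]'; python3 -m inch '[{"xyz":[-0.002,0,0],"turn":[0,0,0],"fingers":255},{"xyz":[-0.004,0,0],"turn":[0,0,0],"fingers":255},{"xyz":[-0.004,0,0],"turn":[0,0,0],"fingers":255}]'
```

```text
time: 8.0
position: [0.642, 0.022, 0.0267]
ee_rot: [0.001, -0.056, 0.998, -0.0]
wrist_force: [-0.0, 0.4, -1.5]
grip_width: 0.0003
time: 8.3
position: [0.6455, 0.0225, 0.0265]
ee_rot: [0.0, -0.056, 0.998, -0.0]
wrist_force: [-1.2, -0.5, 0.3]
grip_width: 0.0006
```

```bash
python3 -m inch '[{"xyz":[-0.002,0,0],"turn":[0,0,0],"fingers":255},{"xyz":[-0.004,0,0],"turn":[0,0,0],"fingers":255},{"xyz":[-0.004,0,0],"turn":[0,0,0],"fingers":255}]'; python3 -m inch '[{"xyz":[-0.002,0,0],"turn":[0,0,0],"fingers":255},{"xyz":[-0.003,0,0],"turn":[0,0,0],"fingers":255},{"xyz":[-0.003,0,0],"turn":[0,0,0],"fingers":255}]'
```

```text
time: 8.6
position: [0.6495, 0.023, 0.0265]
ee_rot: [0.0, -0.056, 0.998, -0.0]
wrist_force: [-0.4, -0.6, -0.5]
grip_width: 0.0007
time: 8.9
position: [0.6497, 0.023, 0.0263]
ee_rot: [-0.003, -0.056, 0.998, 0.0]
wrist_force: [-6.4, -1.2, 5.1]
grip_width: 0.0004
```

```bash
python3 -m inch '[{"xyz":[-0.002,0,0],"turn":[0,0,0],"fingers":255},{"xyz":[-0.002,0,0],"turn":[0,0,0],"fingers":255},{"xyz":[-0.002,0,0],"turn":[0,0,0],"fingers":255}]'
python3 - <<'E'
from h import *
from rig import robot
im=robot.get_image("scene");cv2.imwrite("pics/s8.png",cv2.resize(im["pixels"][180:350,200:460,::-1],None,fx=3,fy=3))
E
```

```text
time: 9.2
position: [0.6498, 0.023, 0.0262]
ee_rot: [-0.005, -0.056, 0.998, 0.0]
wrist_force: [-11.1, -1.6, 8.2]
grip_width: 0.0008
```

View pics/s8.png

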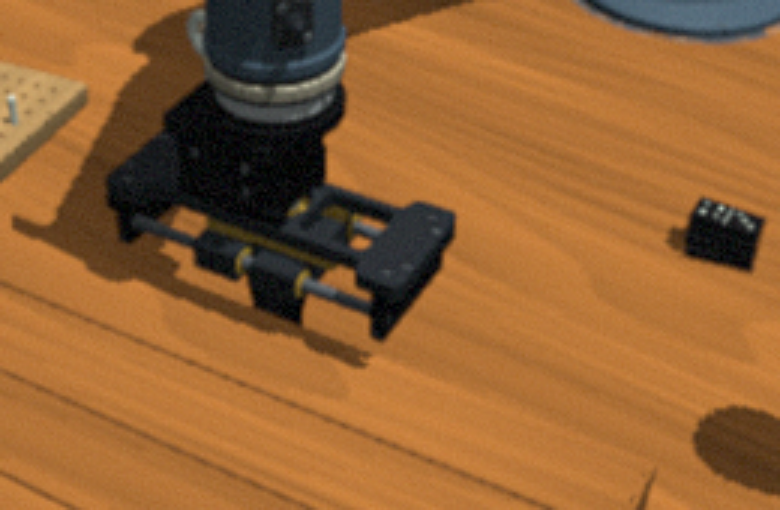

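The tool is at a hard stop: the position holds at 0.6498 while the force rises to 11 N. I'll back off, lift, and check.

```bash
python3 -m inch '[{"xyz":[0.010,0,0],"turn":[0,0,0],"fingers":255},{"xyz":[0.04,0,0],"turn":[0,0,0],"fingers":255},{"xyz":[0.07,0,0],"turn":[0,0,0],"fingers":255},{"xyz":[0.10,0,-0.02],"turn":[0,0,0],"fingers":255},{"xyz":[0.13,0,-0.06],"turn":[0,0,0],"fingers":255},{"xyz":[0.16,0,-0.1],"turn":[0,0,0],"fingers":255},{"xyz":[0.18,0,-0.14],"turn":[0,0,0],"fingers":255},{"xyz":[0.18,0,-0.18],"turn":[0,0,0],"fingers":255},{"xyz":[0.18,0,-0.2],"turn":[0,0,0],"fingers":255},{"xyz":[0.18,0,-0.2],"turn":[0,0,0],"fingers":255},{"xyz":[0.18,0,-0.2],"turn":[0,0,0],"fingers":255}]'
python3 - <<'E'
from h import *
from rig import robot
im=robot.get_image("scene");cv2.imwrite("pics/s9.png",im["pixels"][:,:,::-1])
t=robot.get_image("top");cv2.imwrite("pics/t9.png",cv2.resize(t["pixels"][60:360,100:500,::-1],None,fx=2,fy=2))
E
```

```text
time: 10.35
position: [0.4753, 0.0036, 0.2266]
ee_rot: [0.001, -0.056, 0.998, 0.0]
wrist_force: [-0.1, 0.0, 0.1]
grip_width: 0.001
```

View pics/s9.png

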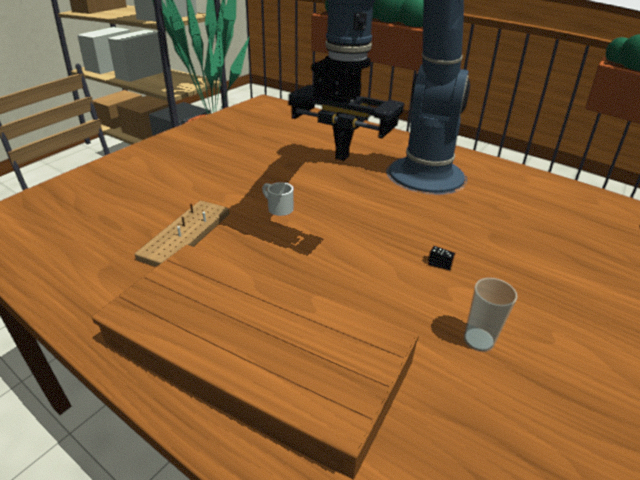

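View pics/t9.png

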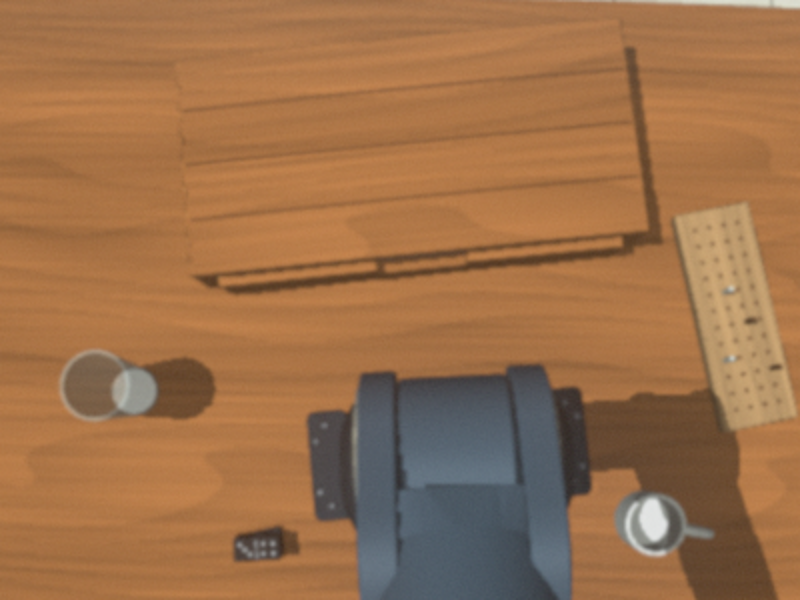

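Run:
```python
from h import *;import pickle
t=pickle.load(open("top0.pkl","rb"))
im=cv2.imread("pics/t9.png")
cv2.imwrite("pics/t9z.png",cv2.resize(im[225:300,190:390],None,fx=4,fy=4))
c=[]
for (u,v,z) in((190,278,.071),(640,234,.071),(220,286,.053),(625,248,.053)):
    p=ray(t,(100+u/2,60+v/2),z);print(p, p[0]*.9937+p[1]*.1124)
```

```text
[0.6396 0.2615 0.071 ] 0.6649631199999999
[ 0.6922 -0.1938  0.071 ] 0.66605602
[0.6349 0.2352 0.053 ] 0.65733661
[ 0.6814 -0.1823  0.053 ] 0.6566166600000001
```

View pics/t9z.png

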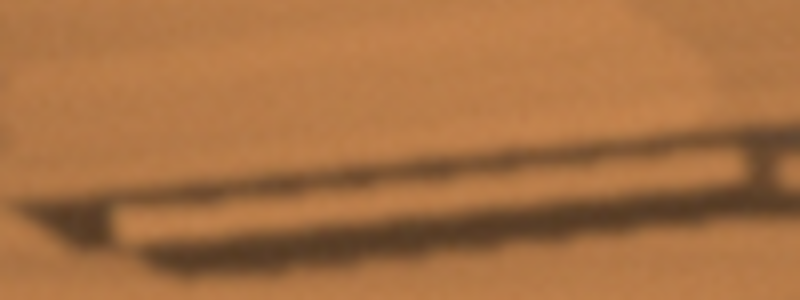

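The front board stands about 9 mm proud, which agrees with the stated 10 mm when home. The tray is also at a hard stop. Handing in.

```bash
python3 -c "
from rig import robot
s=robot.get_state();print(s['time'],s['wrist_force']);print(robot.close_job())"
```

```text
10.45 [ 1.11571909  0.07691657 -0.13329445]
the job is handed in; nothing more can be done
None
```

The peg box is lying flat in the tray and the tray is pushed fully home; I handed the job in at about 10.5 s.

I tipped the box towards the right (-y) end with the closed fingertips, high on its left (+y) broad face. A picture then showed it flat on the felt inside the walls. I pushed the tray in by its front board, below the cut-out, until it hit a hard stop. There the position held at x ≈ 0.650 m while the force rose to 11 N.

**Last checks:** the front board stands about 9 mm proud of the case, against the stated 10 mm when home, which is within calibration. The cup, glass, peg board and dominoes looked unmoved by eye; I did not re-measure their positions. The arm was clear of everything. The box could not be seen once the tray was in. No check failed or disagreed.

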